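# Push the food boxes home under the riser shelf with a straightedge

### The arm

A 6-joint arm with a two-finger parallel gripper is mounted at the origin on the work surface. World frame = base frame: x ahead of the robot, y to its left, z up, the work surface at z = 0. Lengths are in m, angles in rad, forces in N, time in s.
With the tool pointing down it reaches from about 0.35 to 0.85 m from the base axis. Payload 8.1 kg.
Tool frame: the origin (TCP) lies between the finger pads; the fingertips stand 11 mm ahead of it and the grasp point (between the pads) lies 8 mm behind it (robot.tips_ahead is the distance from the TCP to the fingertips, in m); z points along the fingers, y is the line along which they close (so a half turn about z gives the same grasp; the last joint's range is limited). The gripper opens to 93 mm and grips with 3 to 60 N. Pads are 15 mm wide; open, the fingers measure 128 mm over their backs; the gripper's body (75 mm by 188 mm) begins 65 mm behind the grasp point.
Start: joints at [1.264, 0.13, 1.488, -0, 1.523, -0.085], TCP at [0.132, 0.585, 0.23] pointing down, gripper open.
Joint ranges: [-2.96, 2.96], [-0.89, 2.26], [0.02, 2.5], [-1.34, 4.48], [0, 2.73], [-2.66, 2.66]. Speed limits (rad/s): [2.39, 2.39, 2.79, 3.14, 3.14, 3.14].

### API

Orientations are given as a rotation vector (axis times angle).
In Python, from plant import robot gives the robot as it stands. The module is installed in compiled form; this text tells all that it offers.
- The arm moves only by the tool move_arm, never from a script. Its argument "deltas" is one flat list of numbers, 7 for each row, row after row: the shift along the tool's x, y, z in m, then the turn, a rotation vector about the tool's x, y, z in rad, then the opening, from 0 (shut) to 1 (fully open). A call has 1 to 12 rows; each row is the pose to reach, as a shift and turn from the pose commanded when the call began, along the tool's axes at that moment; what a row does not reach only later rows make up. A row lasts 1/8 s, in which the tool goes at most 62.5 mm and 10.7 degrees, less where a joint would pass 70% of its speed; a pose out of reach is approached as far as the arm can. A call with a gripper value outside its range is refused whole. The fingers move at their own pace and stop on an object; "squeeze" is the grip in N (left out, the last holds). Time passes only in rows, so rows that repeat a pose let the fingers close. It gives the time, the measured TCP pose, the force, the opening and the grip force at its end, in the units of the state.
- robot.read_state(): the state, without advancing time (a new reading comes with each control period).
- robot.read_camera(name): name is "side" or "top"; returns (picture, depth): 480x640x3 uint8, red, green, blue; 480x640 float32, m along the optical axis (not along the pixel's ray), 0 where there is no reading.
- robot.camera_model(name): a dict with "K" (3x3 intrinsics, pixels), "k1" (the pictures are not rectified: a ray, as slopes to the right and down, at radius r is drawn at 1 + k1 r^2 times it, then the intrinsics apply), "R" (3x3) and "t" (3): a world point X has camera coordinates R X + t. Camera axes: x right, y down, z forward; pixel columns grow to the right and rows downward; lengths in m; the calibration is good to about 2 mm. A picture is of the moment at which its call begins. camera_model takes no time and is no camera call.
- robot.close_job(): hands the job in; it is judged then, once.
Trained networks look in the newest picture that a camera, given by its name, has taken for a name from the list of things; names that differ only in an ending like _2 or _b are one class to them, and where a whole thing is asked for, a point or a joint stands for the part that bears it (a point fixed in the world has none). Each returns a list of dicts, best first, with "confidence" (0 to 1); they miss things now and then, are a little off and sometimes report something else, mostly with a low value. They report only what shows in the picture. A call takes as long as a camera call. They do not tell look-alikes from the thing itself.
- robot.recognise(camera, label): "uv" ([column, row] in pixels, amid what is visible of it).
The state is a dict: "t": time; "q": joint angles; "dq": joint speeds; "joint_torque": joint torques, N m; "tool_pos": TCP position; "orientation": TCP orientation; "force": force on the tool from outside, world axes, zero at the start; "wrist_torque": the same for the moment, N m; "opening": finger opening in m; "gripper_force": force on a finger pad.
Only numpy, scipy, OpenCV 4.12 (cv2) and the standard library are available. Lean on these libraries where they do the work, as an engineer would, in place of code of your own. Each camera call takes 0.05 s, during which the arm holds its last target. There are 200 camera calls.

### The job

Take hold of the wooden straightedge by its raised grip and push the row of four food boxes with its long edge under the low shelf until all four stand home against the stop bar hidden beneath it, in one straight line and square to the shelf. Feel for the stop: press the row home for a moment with about 10 N more than sliding it takes, never much harder, and keep the gripper and arm off the boxes; then draw the straightedge back at least 3 cm clear and let go of it, lying flat on the counter in front of the row. Leave the jar, the mug and the soap dish alone.

Things in the scene. Friction and masses are not known exactly. Their poses are not given: they have to be found in the camera images.
- shelf: low riser shelf fixed on the counter: plywood board 400 mm long (y), 130 deep, underside 58 and top 70 mm up, steel legs at both ends (376 mm apart inside). Under it a rubber-faced stop bar (gives 0.2 mm per N) parallel to the front edge, 10 to 65 mm behind it: differs each time, not reported, must be felt. Origin: on the counter under the middle of the front edge; x points in under the shelf, y along it
- box1: first box of the row (lowest y in the shelf's frame); boxes sit about 82 mm apart, backs 10 to 45 mm before the shelf's front edge at the start. Each is a white plastic food box with flat lid and grey clips, 100 mm deep (its x), 64 mm wide (its y), 45 mm high plus a 2 mm raised panel on the lid, 0.1 to 0.2 kg. Origin: centre of its underside; x points towards the shelf (within 0.15 rad at the start).
- box2: second box of the row, counting towards +y; identical: white plastic food box with flat lid and grey clips, 100 mm deep (its x), 64 mm wide (its y), 45 mm high plus a 2 mm raised panel on the lid, 0.1 to 0.2 kg. Origin: centre of its underside; x points towards the shelf (within 0.15 rad at the start).
- box3: third box of the row, counting towards +y; identical: white plastic food box with flat lid and grey clips, 100 mm deep (its x), 64 mm wide (its y), 45 mm high plus a 2 mm raised panel on the lid, 0.1 to 0.2 kg. Origin: centre of its underside; x points towards the shelf (within 0.15 rad at the start).
- box4: fourth box of the row, counting towards +y; identical: white plastic food box with flat lid and grey clips, 100 mm deep (its x), 64 mm wide (its y), 45 mm high plus a 2 mm raised panel on the lid, 0.1 to 0.2 kg. Origin: centre of its underside; x points towards the shelf (within 0.15 rad at the start).
- straightedge_grip (a point): centre of the straightedge's grip, 31 mm above its underside. Flat wooden board 350 mm long (y), 65 wide (x), 10 thick; on it an upright grip bar 18 mm thick (x), 120 long (y), from 10 to 52 mm above the underside. The board reaches 45 mm ahead (+x) of the grip's middle plane and 20 mm behind; the +x side is the pushing edge. 0.28 kg
- straightedge_edge (a point): middle of the pushing edge, 45 mm along +x from the grip's middle plane, 5 mm above the underside; same axes. The straightedge starts flat on the counter, left or right of the row, lying along world x to within 0.3 rad, pushing edge towards world +y
- jar: bystander: glass jar with steel lid, 68 mm across, 100 mm high, on the counter on the side of the row where the straightedge is not. Origin: centre of its underside
- mug: bystander: white ceramic cup 76 mm across, 85 mm high, standing on the shelf board 80 to 90 mm behind its front edge, near the +y end. Origin: centre of its underside
- soap: bystander: blue ceramic soap dish 55 x 85 x 28 mm, on the shelf board 75 to 95 mm behind its front edge, near the -y end. Origin: centre of its underside
Not all that is in view belongs to the job. Leave any turquoise look-alike of the box3 alone. What is shaped like the box2 but blue is not meant.

How it is judged:
By the outcome, as a careful person would: the job done as asked, in the order asked, and still so for the second after the job is handed in, with the robot touching nothing.
It also fails if it takes over 58 s, if anything falls off the work surface, if the arm or the gripper's body presses on something with over 40 N, if the wrist force passes 120 N, or if a joint passes its speed limit or range.

## Working session

There is one attempt and no reset: what is moved stays moved. The work goes in short steps, Python scripts to look and compute and a tool call to move; the robot and the scene stay as the last step left them, time stands still between calls to the robot, and variables do not carry over. Pictures are saved under pics/ and viewed, at most 10 in all, crops included, and the job is handed in when it is done.

Besides the shell and the picture viewer there is one more tool, called after ">>>" as name(argument=value, ...), one argument or row to a line, values as JSON. move_arm: Moves the arm, as the interface text tells. Its arguments: {"type":"object","properties":{"deltas":{"type":"array","items":{"type":"number"}},"squeeze":{"type":"number"}},"required":["deltas"]}

```bash
mkdir -p pics
cat > h.py <<'E'
import numpy as np, cv2
from plant import robot
from scipy.spatial.transform import Rotation as Ro
def unproj(m,uv,d):
    K=m["K"];uv=np.asarray(uv,float).reshape(-1,2)
    D=np.array([m["k1"],0,0,0,0],float)
    p=np.array([(uv[:,0]-K[0][2])/K[0][0],(uv[:,1]-K[1][2])/K[1][1]]).T
    s=p.copy()
    for _ in range(20): s=p/(1+m["k1"]*(s**2).sum(1,keepdims=True))
    d=np.asarray(d,float).reshape(-1,1)
    return (np.hstack([s*d,d])-np.asarray(m["t"]))@np.asarray(m["R"])
def cloud(name,pic=None):
    im,de=robot.read_camera(name);m=robot.camera_model(name)
    v,u=np.mgrid[0:480,0:640]
    P=unproj(m,np.stack([u.ravel(),v.ravel()],1),de.ravel()).reshape(480,640,3)
    P[de==0]=np.nan
    if pic: cv2.imwrite("pics/"+pic,im[:,:,::-1])
    return im,de,P
E
python3 - <<'E'
from h import *
s=robot.read_state();print(s["t"],s["tool_pos"],s["orientation"],s["force"],robot.tips_ahead)
for c in ("top","side"):
    im,de,P=cloud(c,c+"0.png");np.savez(c+"0.npz",im=im,P=P)
    for l in ("box1","straightedge_grip","shelf","jar","mug","soap"):
        for r in robot.recognise(c,l):
            u,v=map(int,np.round(r["uv"]));print(c,l,(u,v),round(r["confidence"],2),np.round(P[v,u],3))
print(robot.read_state()["t"])
E
```

```text
0.0 [0.13179111 0.58477839 0.2285975 ] [-3.47622182e-01 -3.12194321e+00  2.85770886e-03] [0.14088268 0.28505229 0.5529728 ] 0.011
top box1 (303, 253) 0.95 [0.592 0.067 0.046]
top box1 (332, 256) 0.88 [ 0.583 -0.01   0.048]
top box1 (280, 245) 0.8 [0.615 0.128 0.045]
top box1 (454, 211) 0.72 [ 0.696 -0.34   0.047]
top box1 (364, 259) 0.62 [ 0.573 -0.094  0.046]
top straightedge_grip (455, 317) 0.79 [ 0.414 -0.336  0.011]
top shelf (200, 314) 0.55 [0.439 0.325 0.1  ]
top jar (197, 310) 0.68 [0.449 0.333 0.099]
top mug (273, 178) 0.85 [0.792 0.143 0.072]
top soap (373, 195) 0.92 [ 0.734 -0.118  0.097]
side box1 (310, 210) 0.97 [0.611 0.126 0.05 ]
side box1 (324, 158) 0.96 [0.713 0.299 0.047]
side box1 (320, 261) 0.95 [ 0.58  -0.031  0.045]
side box1 (328, 292) 0.9 [ 0.567 -0.119  0.044]
side box1 (426, 366) 0.86 [ 0.692 -0.359  0.048]
side straightedge_grip (219, 166) 0.34 [0.427 0.329 0.08 ]
side shelf (395, 302) 0.88 [ 0.701 -0.193  0.041]
side jar (219, 170) 0.63 [0.425 0.325 0.069]
side mug (369, 172) 0.55 [0.787 0.163 0.093]
side soap (394, 263) 0.67 [ 0.72 -0.13  0.1 ]
side soap (219, 165) 0.54 [0.427 0.325 0.087]
0.7
```

View pics/top0.png

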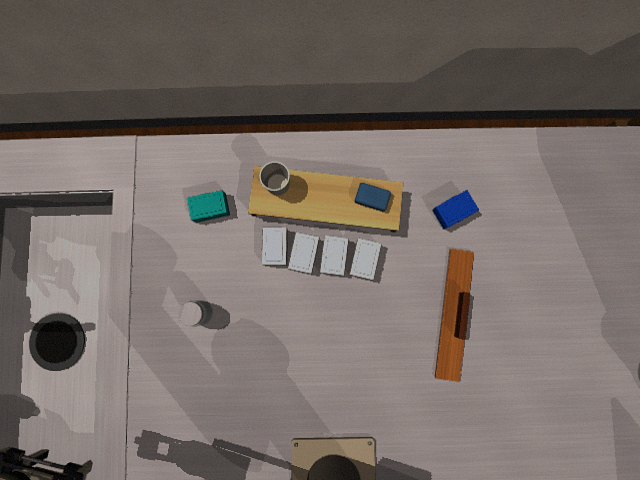

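View pics/side0.png

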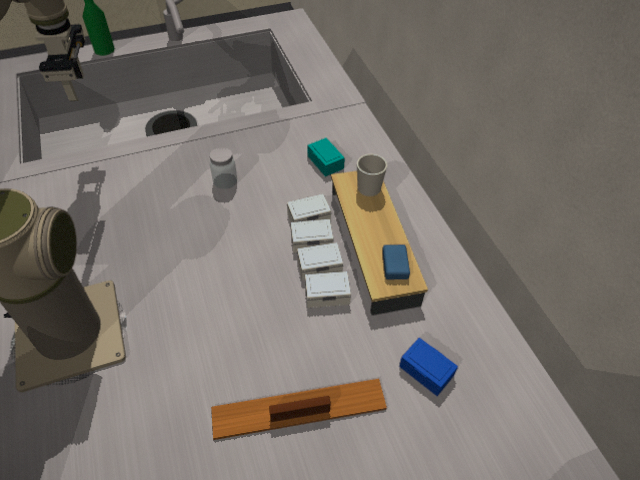

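The row is the four white boxes, top px (275,246), (303,253), (335,256) and (366,259). Their look-alikes are the turquoise box (208,205) and the blue box (456,210). The straightedge is at (455,315), with its dark grip at (463,316) on the -y side, and the jar is at (197,312). The thing to grip is the brown bar at (463,316). I'll measure the poses and check that with a crop.

```bash
cat >> h.py <<'E'
def plane(m,uv,z):
    a=unproj(m,uv,np.full(len(uv),.5));b=unproj(m,uv,np.ones(len(uv)))
    return a+(b-a)*((z-a[:,2])/(b[:,2]-a[:,2]))[:,None]
def rect(m,mask,z,big=True):
    n,lab,st,_=cv2.connectedComponentsWithStats(mask.astype(np.uint8))
    out=[]
    for i in range(1,n):
        if st[i,4]<150: continue
        v,u=np.nonzero(lab==i);X=plane(m,np.stack([u,v],1),z)
        c,s,a=cv2.minAreaRect((X[:,:2]*1000).astype(np.float32))
        if s[0]<s[1]: s=s[::-1];a+=90   # a: long-axis direction
        out.append((np.round(np.array(c)/1000,4),np.round(s,1),round((a+90)%180-90,2),(int(u.mean()),int(v.mean())),st[i,4]))
    return out
E
python3 - <<'E'
from h import *
for c in ("top","side"):
    d=np.load(c+"0.npz");im=d["im"];P=d["P"];m=robot.camera_model(c)
    hsv=cv2.cvtColor(im,cv2.COLOR_RGB2HSV);H,S,V=[hsv[...,i].astype(int) for i in range(3)];z=P[...,2]
    wood=(H<25)&(S>90)
    inr=(P[...,0]>.15)&(P[...,0]<.95)&(abs(P[...,1])<.5)
    print(c,"cam",-np.asarray(m["R"]).T@np.asarray(m["t"]))
    print("shelf",rect(m,wood&inr&(abs(z-.07)<.008)&(P[...,0]>.55),.07))
    print("stick",rect(m,wood&inr&(abs(z-.01)<.008)&(P[...,1]<-.25),.01))
    print("grip",rect(m,wood&inr&(z>.035)&(z<.07)&(P[...,1]<-.25)&(P[...,0]<.6),.052))
    print("box",*rect(m,inr&(S<60)&(z>.038)&(z<.056)&(P[...,0]<.7),.046),sep="\n")
    print("jar",rect(m,inr&(z>.09)&(P[...,0]<.6),.1))
cv2.imwrite("pics/crop.png",cv2.resize(np.load("top0.npz")["im"][240:390,420:500,::-1],None,fx=4,fy=4,interpolation=cv2.INTER_CUBIC))
E
```

```text
top cam [0.47612655 0.01783245 1.22140931]
shelf [(array([0.7352, 0.0046]), array([399.7, 131.2]), 82.14, (325, 200), np.int32(5788))]
stick [(array([ 0.4231, -0.3358]), array([349.3,  67.3]), -10.04, (452, 315), np.int32(2742))]
grip [(array([ 0.4215, -0.3456]), array([120.3,  23.5]), -9.36, (463, 314), np.int32(404))]
box
(array([0.6118, 0.1441]), array([99.8, 64.1]), -0.67, (274, 246), np.int32(893))
(array([0.593 , 0.0664]), array([99.3, 66.6]), -12.7, (303, 252), np.int32(908))
(array([ 0.5842, -0.0148]), array([100.4,  66.3]), -8.37, (333, 255), np.int32(913))
(array([ 0.5729, -0.0977]), array([99.9, 66.5]), -14.43, (365, 258), np.int32(917))
jar [(array([0.4411, 0.3495]), array([58.4, 57. ]), 89.1, (190, 313), np.int32(445))]
side cam [ 0.29357367 -0.77106011  1.10830078]
shelf [(array([0.7341, 0.001 ]), array([405.4, 131.3]), 82.44, (375, 237), np.int32(5359))]
stick [(array([ 0.422 , -0.3384]), array([348.8,  67.5]), -9.83, (295, 408), np.int32(4645))]
grip [(array([ 0.4194, -0.3532]), array([119.3,  24.4]), -9.86, (299, 406), np.int32(723))]
box
(array([0.6036, 0.1031]), array([158.6, 107.1]), 77.98, (309, 220), np.int32(1624))
(array([ 0.5827, -0.0201]), array([100.2,  70.7]), -8.62, (319, 256), np.int32(943))
(array([ 0.5717, -0.1022]), array([100.,  70.]), -13.95, (327, 285), np.int32(1056))
jar [(array([0.4384, 0.3471]), array([70.6, 55.3]), 75.62, (220, 154), np.int32(328))]
```

View pics/crop.png

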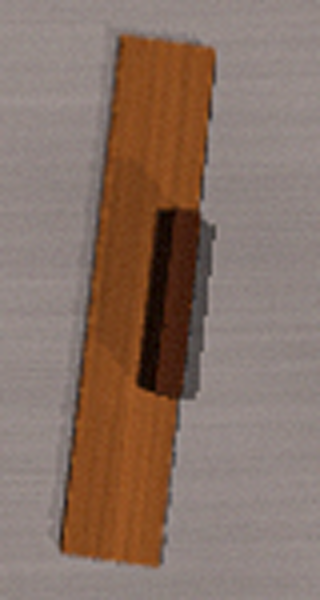

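The crop confirms it: a plain wooden board with the dark upright grip bar near its -y long side. Next I'll work out the moves.

```bash
cat >> h.py <<'E'
SY=np.deg2rad(-7.75);EX=np.array([np.cos(SY),np.sin(SY)]);EY=np.array([-EX[1],EX[0]])
SO=np.array([.7347,.003])-.065*EX
def toS(p): d=np.asarray(p)-SO; return np.round([d@EX,d@EY],4)
def toW(s): return SO+s[0]*EX+s[1]*EY
def deltas(targets):
    """targets: (x,y,z,tool-y angle deg) -> rows relative to measured pose"""
    s=robot.read_state();R0=Ro.from_rotvec(s["orientation"]);p0=np.asarray(s["tool_pos"])
    for x,y,z,a in targets:
        a=np.deg2rad(a);ty=np.array([np.cos(a),np.sin(a),0]);tz=np.array([0,0,-1.]);tx=np.cross(ty,tz)
        Rt=Ro.from_matrix(np.stack([tx,ty,tz],1))
        print(np.round(R0.inv().apply(np.array([x,y,z])-p0),4),np.round((R0.inv()*Rt).as_rotvec(),4))
E
python3 - <<'E'
from h import *
for c,a in (((.5723,-.1),-14.2),((.5835,-.0175),-8.5),((.593,.066),-12.7),((.6118,.1435),-.7)):
    p=toS(c);print(p,a+7.75,"back",p[0]+.05,"front",p[0]-.05-.032*abs(np.sin(np.deg2rad(a+7.75))))
print("origin",SO,"pre",toW((-.225,.0)))
deltas([(.4,.2,.23,77.5),(.42,-.349,.15,80),(.42,-.349,.06,80),(.42,-.349,.028,80)])
E
```

```text
[-0.082 -0.124] -6.449999999999999 back -0.032 front -0.13559475570436913
[-0.0821 -0.0407] -0.75 back -0.032100000000000004 front -0.13251886705828303
[-0.0839  0.0433] -4.949999999999999 back -0.0339 front -0.13666116370553358
[-0.0757  0.1226] 7.05 back -0.0257 front -0.12962753461782447
origin [0.67029372 0.01176531] pre [0.44734889 0.04210677]
[-0.3463 -0.3169 -0.0004] [ 0.     -0.     -0.0036]
[-0.4865 -0.8481  0.0796] [ 0.     -0.     -0.0473]
[-0.4865 -0.8481  0.1696] [ 0.     -0.     -0.0473]
[-0.4865 -0.8481  0.2016] [ 0.     -0.     -0.0473]
```

>>> move_arm(
  deltas=[-0.346,-0.317,0,0,0,0,0.6,-0.346,-0.317,0,0,0,0,0.6,-0.346,-0.317,0,0,0,0,0.6,-0.346,-0.317,0,0,0,0,0.6,-0.346,-0.317,0,0,0,0,0.6,-0.346,-0.317,0,0,0,0,0.6,-0.346,-0.317,0,0,0,0,0.6,-0.346,-0.317,0,0,0,0,0.6,-0.4865,-0.848,0.08,0,0,-0.047,0.6,-0.4865,-0.848,0.08,0,0,-0.047,0.6,-0.4865,-0.848,0.08,0,0,-0.047,0.6,-0.4865,-0.848,0.08,0,0,-0.047,0.6],
  squeeze=50,
)

```text
t: 2.2
tool_pos: [0.4088, -0.0492, 0.1938]
orientation: [0.274, 3.128, -0.0]
force: [0.6, 0.7, 0.1]
opening: 0.0556
gripper_force: 0.0
```

```bash
python3 -c "
from h import *
deltas([(.42,-.349,.12,80),(.42,-.349,.028,80)])"
```

```text
[-0.063  -0.2933  0.0739] [ 0.      0.0016 -0.0001]
[-0.0628 -0.2933  0.1659] [ 0.      0.0016 -0.0001]
```

>>> move_arm(
  deltas=[-0.063,-0.293,0.074,0,0,0,0.6,-0.063,-0.293,0.074,0,0,0,0.6,-0.063,-0.293,0.074,0,0,0,0.6,-0.063,-0.293,0.074,0,0,0,0.6,-0.063,-0.293,0.074,0,0,0,0.6,-0.063,-0.293,0.074,0,0,0,0.6,-0.063,-0.293,0.074,0,0,0,0.6,-0.063,-0.293,0.074,0,0,0,0.6],
)

```text
t: 3.2
tool_pos: [0.4205, -0.3458, 0.1204]
orientation: [0.272, 3.129, -0.001]
force: [-0.4, 0.5, 0.1]
opening: 0.056
gripper_force: 0.0
```

```bash
python3 -c "
from h import *
deltas([(.42,-.349,.06,80),(.42,-.349,.028,80)]);s=robot.read_state();print(s['tool_pos'],s['q'])"
```

```text
[-0.     -0.0032  0.0604] [-0.0004  0.001   0.001 ]
[ 0.     -0.0032  0.0924] [-0.0004  0.001   0.001 ]
[ 0.42047668 -0.34584535  0.12037004] [-7.82648679e-01  5.93074917e-02  1.76749592e+00  2.32065806e-04
  1.31377600e+00 -2.17997470e+00]
```

>>> move_arm(
  deltas=[0,-0.003,0.045,0,0,0,0.6,0,-0.003,0.07,0,0,0,0.6,0,-0.003,0.085,0,0,0,0.6,0,-0.003,0.092,0,0,0,0.6,0,-0.003,0.092,0,0,0,0.6,0,-0.003,0.092,0,0,0,0,0,-0.003,0.092,0,0,0,0,0,-0.003,0.092,0,0,0,0,0,-0.003,0.092,0,0,0,0,0,-0.003,0.092,0,0,0,0],
  squeeze=50,
)

```text
t: 4.45
tool_pos: [0.4195, -0.3497, 0.0277]
orientation: [0.274, 3.13, 0.0]
force: [-0.3, 0.5, 2.9]
opening: 0.0178
gripper_force: 50.0
```

```bash
python3 -c "
from h import *
s=robot.read_state();print(s['tool_pos'],s['force'],s['wrist_torque']);p=toW((-.225,0))
deltas([(.42,-.349,.12,80),(.44,-.15,.12,36),(*p,.12,-7.75),(*p,.028,-7.75)])"
```

```text
[ 0.41949559 -0.34969115  0.02774348] [-0.3489467   0.50007622  2.87625507] [0.16625785 0.00823792 0.11150171]
[-0.0004  0.0008 -0.0923] [ 0.0001  0.0001 -0.0002]
[ 0.0145  0.2002 -0.0922] [1.000e-04 0.000e+00 7.677e-01]
[ 0.0407  0.3907 -0.0922] [1.0000e-04 0.0000e+00 1.5313e+00]
[ 4.070e-02  3.907e-01 -2.000e-04] [1.0000e-04 0.0000e+00 1.5313e+00]
```

>>> move_arm(
  deltas=[0,0,-0.03,0,0,0,0,0,0,-0.07,0,0,0,0,0.004,0.04,-0.09,0,0,0.15,0,0.008,0.08,-0.09,0,0,0.3,0,0.012,0.12,-0.09,0,0,0.45,0,0.015,0.16,-0.09,0,0,0.6,0,0.02,0.2,-0.09,0,0,0.75,0,0.024,0.24,-0.09,0,0,0.9,0,0.028,0.28,-0.09,0,0,1.05,0,0.032,0.32,-0.09,0,0,1.2,0,0.036,0.36,-0.09,0,0,1.35,0,0.04,0.39,-0.09,0,0,1.5,0],
)

```text
t: 5.95
tool_pos: [0.4474, 0.0429, 0.1172]
orientation: [-2.338, -2.098, 0.001]
force: [0.1, 0.2, -2.8]
opening: 0.0176
gripper_force: 50.0
```

>>> move_arm(
  deltas=[0,0,0,0,0,0.03,0,0,0,0,0,0,0.03,0,0,0,0,0,0,0.03,0],
)

```text
t: 6.32
tool_pos: [0.4477, 0.0405, 0.1174]
orientation: [-2.365, -2.068, 0.001]
force: [-0.2, 0.5, -3.4]
opening: 0.0177
gripper_force: 50.0
```

Run:
```python
from h import *
s=robot.read_state();print(s['t'],s['tool_pos'],s['q'],s['force'],s['wrist_torque'],s['opening']);p=toW((-.225,0))
deltas([(*p,.028,-7.75)])
im,de,P=cloud("top","top1.png");np.savez("top1.npz",im=im,P=P)
```

```text
6.325 [0.44774042 0.04047517 0.11741766] [-2.37769305e-02 -2.03205849e-01  2.02233779e+00 -2.57226759e-04
  1.32285042e+00  1.09913377e-01] [-0.15086018  0.53834783 -3.42709223] [-0.10420115  0.00287212 -0.07648483] 0.017739516897608887
[ 0.0016 -0.0006  0.0894] [-0.0004  0.0003  0.0016]
```

View pics/top1.png

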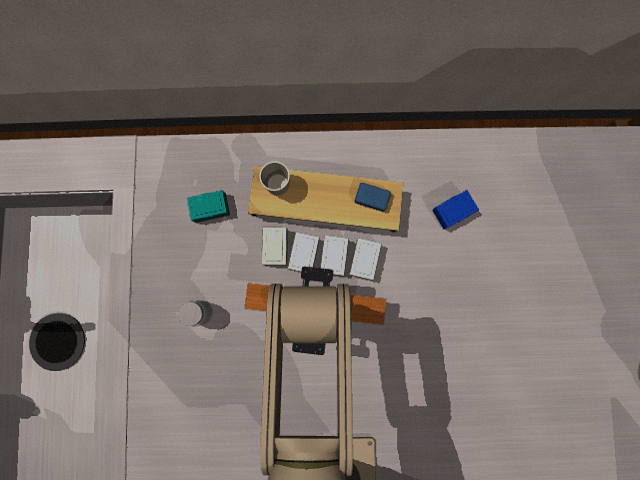

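The picture shows the straightedge in the gripper, ends at (258,297) and (372,310), parallel to the shelf and in front of the four boxes. Now I'll lower it.

>>> move_arm(
  deltas=[0.0016,-0.0006,0.04,0,0,0,0,0.0016,-0.0006,0.07,0,0,0,0,0.0016,-0.0006,0.083,0,0,0,0,0.0016,-0.0006,0.088,0,0,0,0,0.0016,-0.0006,0.089,0,0,0,0,0.0016,-0.0006,0.089,0,0,0,0],
)

```text
t: 7.12
tool_pos: [0.4485, 0.0429, 0.0297]
orientation: [2.364, 2.067, 0.002]
force: [0.3, 0.0, -2.8]
opening: 0.018
gripper_force: 50.0
```

```bash
cat >> h.py <<'E'
def look(tag):
    """line angles (deg, world) of stick front edge and shelf front edge in both cameras"""
    for c in ("top","side"):
        im,de,P=cloud(c,c+tag+".png");np.savez(c+tag+".npz",im=im,P=P);m=robot.camera_model(c)
        hsv=cv2.cvtColor(im,cv2.COLOR_RGB2HSV);H,S=hsv[...,0].astype(int),hsv[...,1].astype(int)
        wood=(H<25)&(S>90);z=P[...,2];s=(P[...,:2]-SO)
        X=s@EX;Y=s@EY
        for n,mk,zz in (("shelf",wood&(abs(z-.07)<.012)&(X>-.03)&(X<.2)&(abs(Y)<.22),.07),("stick",wood&(abs(z-.01)<.012)&(X<-.05)&(X>-.4)&(abs(Y)<.25),.01)):
            v,u=np.nonzero(mk);W=plane(m,np.stack([u,v],1),zz)[:,:2]-SO
            x,y=W@EX,W@EY
            for f,nm in ((min,"front/rear lo"),(max,"hi")):
                b=np.round(y/.004).astype(int);pts=np.array([(f(x[b==k]),k*.004) for k in np.unique(b) if (b==k).sum()>3])
                if len(pts)<6: continue
                for _ in range(4):
                    k=np.polyfit(pts[:,1],pts[:,0],1);r=abs(np.polyval(k,pts[:,1])-pts[:,0]);pts=pts[r<=max(2*np.median(r),.0015)]
                print(c,n,nm,"x@y0 %.4f slope_deg(yaw rel) %.2f n %d y %.3f..%.3f"%(k[1],-np.rad2deg(np.arctan(k[0])),len(pts),y.min(),y.max()))
E
python3 - <<'E'
from h import *
look("2");s=robot.read_state();print(s['t'],s['tool_pos'],s['force'],s['wrist_torque'],toS(s['tool_pos'][:2]))
R=Ro.from_rotvec(s['orientation']).as_matrix();print(np.rad2deg(np.arctan2(R[1,1],R[0,1])))
E
```

```text
top shelf front/rear lo x@y0 0.0022 slope_deg(yaw rel) -0.07 n 83 y -0.198..0.201
top shelf hi x@y0 0.1294 slope_deg(yaw rel) -0.00 n 71 y -0.198..0.201
top stick front/rear lo x@y0 -0.2424 slope_deg(yaw rel) 0.09 n 32 y -0.176..0.175
top stick hi x@y0 -0.1799 slope_deg(yaw rel) 0.15 n 37 y -0.176..0.175
side shelf front/rear lo x@y0 0.0007 slope_deg(yaw rel) -0.12 n 89 y -0.205..0.200
side shelf hi x@y0 0.1288 slope_deg(yaw rel) 0.06 n 79 y -0.205..0.200
side stick front/rear lo x@y0 -0.2434 slope_deg(yaw rel) 0.07 n 42 y -0.179..0.074
side stick hi x@y0 -0.1810 slope_deg(yaw rel) 0.23 n 55 y -0.179..0.074
7.225 [0.44831572 0.04297161 0.02956017] [-0.37261647  0.5361765  -2.60228076] [-0.03973289  0.15045852  0.01461852] [-0.2242  0.001 ]
-7.670564458052408
```

>>> move_arm(
  deltas=[0,0.008,0.0008,0,0,0.0025,0,0,0.018,0.0015,0,0,0.0025,0,0,0.028,0.0015,0,0,0.0025,0,0,0.035,0.0015,0,0,0.0025,0,0,0.04,0.0015,0,0,0.0025,0,0,0.044,0.0015,0,0,0.0025,0,0,0.048,0.0015,0,0,0.0025,0,0,0.052,0.0015,0,0,0.0025,0,0,0.056,0.0015,0,0,0.0025,0,0,0.06,0.0015,0,0,0.0025,0,0,0.064,0.0015,0,0,0.0025,0,0,0.068,0.0015,0,0,0.0025,0],
)

```text
t: 8.72
tool_pos: [0.5144, 0.0341, 0.0278]
orientation: [-2.366, -2.063, 0.003]
force: [-13.9, 1.6, 14.8]
opening: 0.0176
gripper_force: 50.0
```

```bash
cat >> h.py <<'E'
def st():
    s=robot.read_state();R=Ro.from_rotvec(s['orientation']).as_matrix();F=np.asarray(s['force'])
    print('t',round(s['t'],3),'S',toS(s['tool_pos'][:2]),'z',round(s['tool_pos'][2],4),'yaw',round(np.rad2deg(np.arctan2(R[1,1],R[0,1])),2),'Fx',round(F[:2]@EX,2),'Fy',round(F[:2]@EY,2),'Fz',round(F[2],2),'T',np.round(s['wrist_torque'],2),'grip',s['opening'])
E
python3 - <<'E'
from h import *
st();look("3");st()
E
```

```text
t 8.725 S [-0.1575  0.0011] z 0.0278 yaw -7.82 Fx -14.0 Fy -0.33 Fz 14.81 T [ 0.21  2.03 -0.02] grip 0.017577672404030867
top shelf front/rear lo x@y0 0.0020 slope_deg(yaw rel) -0.17 n 90 y -0.198..0.201
top shelf hi x@y0 0.1294 slope_deg(yaw rel) -0.00 n 71 y -0.198..0.201
top stick front/rear lo x@y0 -0.1762 slope_deg(yaw rel) -0.16 n 33 y -0.176..0.174
top stick hi x@y0 -0.1142 slope_deg(yaw rel) -0.03 n 30 y -0.176..0.174
side shelf front/rear lo x@y0 0.0005 slope_deg(yaw rel) -0.12 n 95 y -0.205..0.200
side shelf hi x@y0 0.1288 slope_deg(yaw rel) 0.04 n 80 y -0.205..0.200
side stick front/rear lo x@y0 -0.1767 slope_deg(yaw rel) -0.10 n 43 y -0.180..0.072
side stick hi x@y0 -0.1138 slope_deg(yaw rel) 0.03 n 53 y -0.180..0.072
t 8.825 S [-0.1568  0.0011] z 0.0277 yaw -7.82 Fx -9.68 Fy 0.24 Fz 9.71 T [0.11 1.38 0.  ] grip 0.017718283671826998
```

View pics/side3.png

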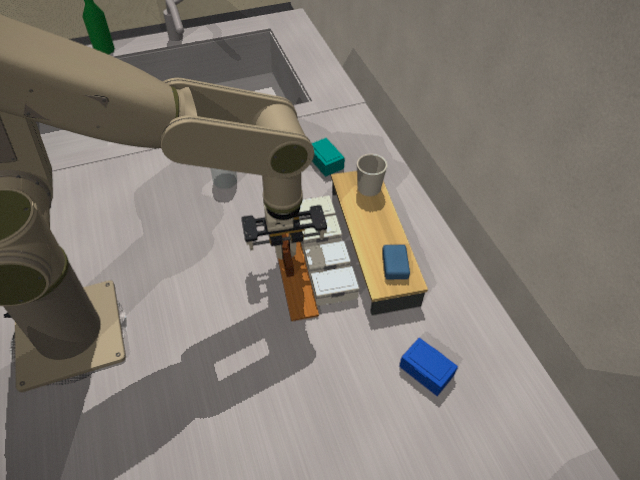

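The side view shows the board flush behind the boxes, nearest box at (333,280), with the gripper body well above them. The wrist reads about 10 N downward, so I'll lift slightly and keep pushing slowly.

>>> move_arm(
  deltas=[0,0,-0.001,0,0,0,0,0,0.003,-0.001,0,0,0,0,0,0.006,-0.001,0,0,0,0,0,0.009,-0.001,0,0,0,0,0,0.012,-0.001,0,0,0,0,0,0.015,-0.001,0,0,0,0],
)

```text
t: 9.57
tool_pos: [0.5291, 0.0319, 0.0278]
orientation: [-2.366, -2.064, 0.003]
force: [-7.3, 0.2, 4.8]
opening: 0.0172
gripper_force: 50.0
```

```bash
python3 -c "
from h import *
st()"
```

```text
t 9.575 S [-0.1426  0.0009] z 0.0278 yaw -7.82 Fx -7.29 Fy -0.77 Fz 4.79 T [0.1  1.31 0.04] grip 0.017224272982841352
```

>>> move_arm(
  deltas=[0,0.001,0,0,0,0,0,0,0.002,0,0,0,0,0,0,0.003,0,0,0,0,0],
)

```text
t: 9.95
tool_pos: [0.532, 0.0315, 0.0278]
orientation: [-2.367, -2.064, 0.003]
force: [-7.3, 1.0, 5.0]
opening: 0.0177
gripper_force: 50.0
```

>>> move_arm(
  deltas=[0,0.001,0,0,0,0,0,0,0.002,0,0,0,0,0,0,0.003,0,0,0,0,0],
)

```text
t: 10.32
tool_pos: [0.535, 0.0311, 0.0278]
orientation: [-2.366, -2.064, 0.003]
force: [-8.0, 1.1, 4.8]
opening: 0.0177
gripper_force: 50.0
```

>>> move_arm(
  deltas=[0,0.001,0,0,0,0,0,0,0.002,0,0,0,0,0,0,0.003,0,0,0,0,0],
)

```text
t: 10.7
tool_pos: [0.538, 0.0307, 0.0278]
orientation: [-2.366, -2.064, 0.003]
force: [-8.0, 1.5, 4.6]
opening: 0.0177
gripper_force: 50.0
```

>>> move_arm(
  deltas=[0,0.001,0,0,0,0,0,0,0.002,0,0,0,0,0,0,0.003,0,0,0,0,0],
)

```text
t: 11.08
tool_pos: [0.5409, 0.0303, 0.0278]
orientation: [-2.367, -2.064, 0.003]
force: [-6.7, 0.8, 4.5]
opening: 0.0175
gripper_force: 50.0
```

>>> move_arm(
  deltas=[0,0.001,0,0,0,0,0,0,0.002,0,0,0,0,0,0,0.003,0,0,0,0,0],
)

```text
t: 11.45
tool_pos: [0.5439, 0.0299, 0.0279]
orientation: [-2.366, -2.064, 0.002]
force: [-7.9, 1.5, 5.7]
opening: 0.0179
gripper_force: 50.0
```

>>> move_arm(
  deltas=[0,0.001,0,0,0,0,0,0,0.002,0,0,0,0,0,0,0.003,0,0,0,0,0],
)

```text
t: 11.82
tool_pos: [0.5454, 0.0298, 0.0279]
orientation: [-2.365, -2.062, 0.006]
force: [-19.0, 2.6, 16.5]
opening: 0.0178
gripper_force: 50.0
```

Run:
```python
from h import *
st();look("4");st()
for c in ("top","side"):
    d=np.load(c+"4.npz");P=d["P"];im=d["im"];m=robot.camera_model(c);s=P[...,:2]-SO;S=cv2.cvtColor(im,cv2.COLOR_RGB2HSV)[...,1]
    X=s@EX;Y=s@EY
    mk=(X<-.006)&(X>-.13)&(abs(Y)<.2)&(abs(P[...,2]-.046)<.006)&(S<60)
    for r in rect(m,mk,.046): print(c,toS(r[0]),r[1],r[2]+7.75,r[3:])
    cv2.imwrite("pics/%s4c.png"%c,cv2.resize(im[150:350,220:420,::-1],None,fx=3,fy=3,interpolation=cv2.INTER_CUBIC))
```

```text
t 11.825 S [-0.1262  0.001 ] z 0.0279 yaw -7.82 Fx -19.21 Fy -0.02 Fz 16.52 T [ 0.31  3.03 -0.03] grip 0.01779273055612321
top shelf front/rear lo x@y0 0.0021 slope_deg(yaw rel) -0.14 n 85 y -0.198..0.201
top shelf hi x@y0 0.1294 slope_deg(yaw rel) -0.01 n 71 y -0.198..0.201
top stick front/rear lo x@y0 -0.1450 slope_deg(yaw rel) -0.08 n 30 y -0.176..0.174
top stick hi x@y0 -0.0824 slope_deg(yaw rel) -0.11 n 29 y -0.176..0.174
side shelf front/rear lo x@y0 0.0009 slope_deg(yaw rel) -0.12 n 95 y -0.205..0.200
side shelf hi x@y0 0.1288 slope_deg(yaw rel) 0.06 n 78 y -0.205..0.200
side stick front/rear lo x@y0 -0.1460 slope_deg(yaw rel) -0.28 n 41 y -0.180..0.073
side stick hi x@y0 -0.0834 slope_deg(yaw rel) 0.07 n 53 y -0.180..0.073
t 11.925 S [-0.1262  0.001 ] z 0.0279 yaw -7.81 Fx -17.26 Fy -0.12 Fz 14.59 T [ 0.32  2.7  -0.03] grip 0.017772663436531205
top [-0.0439  0.1187] [76.5 65.3] -0.6199999999999992 ((275, 233), np.int32(500))
top [-0.0176  0.0496] [64.2 27.1] 96.45 ((301, 228), np.int32(187))
top [-0.0446 -0.1156] [77.  66.2] 0.6699999999999999 ((364, 244), np.int32(680))
side [-0.0258  0.1232] [63.8 55.6] -24.43 ((323, 202), np.int32(192))
side [-0.0448 -0.0411] [78.  67.6] -0.3000000000000007 ((334, 253), np.int32(699))
side [-0.0447 -0.1203] [78.2 68.9] 0.11000000000000032 ((342, 280), np.int32(784))
```

View pics/top4c.png

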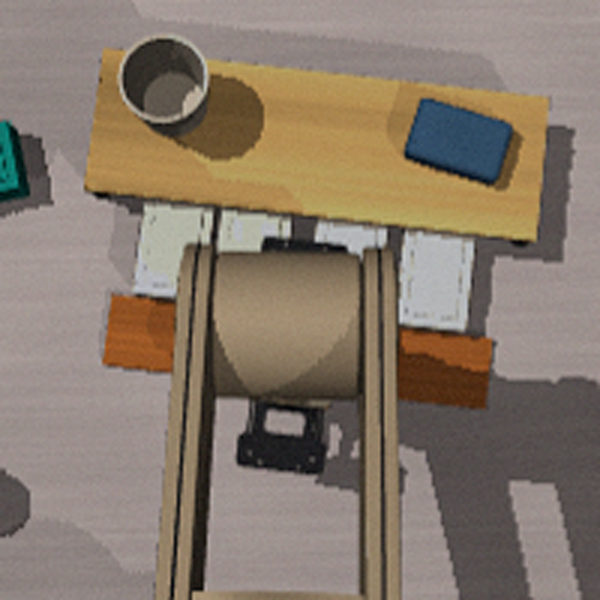

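The boxes are flush with the board: the end boxes' fronts at crop (155,297) and (435,330) both meet it. The yaw moment is about zero, so the stop carries the row evenly. I'll ease off the downward force and check the press.

>>> move_arm(
  deltas=[0,0,-0.0005,0,0,0,0,0,0,-0.001,0,0,0,0],
)

```text
t: 12.18
tool_pos: [0.5454, 0.0297, 0.028]
orientation: [-2.365, -2.062, 0.006]
force: [-9.3, 2.6, 1.3]
opening: 0.0178
gripper_force: 50.0
```

```bash
python3 -c "
from h import *
st()"
```

```text
t 12.175 S [-0.1261  0.001 ] z 0.028 yaw -7.81 Fx -9.6 Fy 1.28 Fz 1.35 T [ 0.27  1.72 -0.06] grip 0.017812533512965658
```

>>> move_arm(
  deltas=[0,0.0005,0,0,0,0,0,0,0.001,0,0,0,0,0],
)

```text
t: 12.42
tool_pos: [0.5457, 0.0297, 0.028]
orientation: [-2.364, -2.062, 0.007]
force: [-16.5, 2.7, 10.3]
opening: 0.0176
gripper_force: 50.0
```

```bash
python3 -c "
from h import *
st()"
```

```text
t 12.425 S [-0.1259  0.001 ] z 0.028 yaw -7.81 Fx -16.76 Fy 0.48 Fz 10.25 T [ 0.4   2.77 -0.05] grip 0.01761202639042708
```

>>> move_arm(
  deltas=[0,0.0003,-0.0006,0,0,0,0,0,0.0008,-0.0009,0,0,0,0],
)

```text
t: 12.68
tool_pos: [0.546, 0.0297, 0.0281]
orientation: [-2.363, -2.061, 0.008]
force: [-12.6, 2.2, 2.4]
opening: 0.0178
gripper_force: 50.0
```

```bash
python3 -c "
from h import *
st()"
```

```text
t 12.675 S [-0.1256  0.001 ] z 0.0281 yaw -7.82 Fx -12.83 Fy 0.51 Fz 2.4 T [ 0.43  2.47 -0.07] grip 0.01776875561766303
```

>>> move_arm(
  deltas=[0,0.0005,-0.0003,0,0,0,0,0,0.001,-0.0006,0,0,0,0],
)

```text
t: 12.92
tool_pos: [0.5463, 0.0296, 0.0282]
orientation: [-2.363, -2.06, 0.01]
force: [-14.1, 2.9, 0.1]
opening: 0.0174
gripper_force: 50.0
```

```bash
python3 -c "
from h import *
st()"
```

```text
t 12.925 S [-0.1252  0.001 ] z 0.0282 yaw -7.82 Fx -14.32 Fy 0.99 Fz 0.09 T [ 0.52  2.71 -0.06] grip 0.017447233912048027
```

>>> move_arm(
  deltas=[0,0.0006,-0.0001,0,0,0,0,0,0.0006,-0.0001,0,0,0,0,0,0.0006,-0.0001,0,0,0,0],
)

```text
t: 13.3
tool_pos: [0.5465, 0.0296, 0.0282]
orientation: [-2.362, -2.06, 0.011]
force: [-15.8, 2.7, 3.3]
opening: 0.018
gripper_force: 50.0
```

```bash
python3 -c "
from h import *
st()"
```

```text
t 13.3 S [-0.125  0.001] z 0.0282 yaw -7.81 Fx -16.0 Fy 0.56 Fz 3.32 T [ 0.47  2.9  -0.01] grip 0.017996912254927413
```

>>> move_arm(
  deltas=[0,0.0004,-0.0001,0,0,0,0,0,0.0004,-0.0001,0,0,0,0,0,0.0004,-0.0001,0,0,0,0,0,0.0004,-0.0001,0,0,0,0,0,0.0004,-0.0001,0,0,0,0,0,0.0004,-0.0001,0,0,0,0],
)

```text
t: 14.05
tool_pos: [0.5467, 0.0296, 0.0283]
orientation: [-2.362, -2.06, 0.011]
force: [-16.4, 3.3, 3.5]
opening: 0.0179
gripper_force: 50.0
```

```bash
python3 -c "
from h import *
st();look('5')"
```

```text
t 14.05 S [-0.1249  0.001 ] z 0.0283 yaw -7.81 Fx -16.74 Fy 1.09 Fz 3.55 T [ 0.5   3.07 -0.04] grip 0.017941422083446297
top shelf front/rear lo x@y0 0.0022 slope_deg(yaw rel) -0.07 n 82 y -0.198..0.201
top shelf hi x@y0 0.1294 slope_deg(yaw rel) -0.00 n 71 y -0.198..0.201
top stick front/rear lo x@y0 -0.1438 slope_deg(yaw rel) -0.01 n 31 y -0.176..0.174
top stick hi x@y0 -0.0815 slope_deg(yaw rel) 0.05 n 29 y -0.176..0.174
side shelf front/rear lo x@y0 0.0009 slope_deg(yaw rel) -0.12 n 96 y -0.205..0.200
side shelf hi x@y0 0.1288 slope_deg(yaw rel) 0.06 n 79 y -0.205..0.200
side stick front/rear lo x@y0 -0.1452 slope_deg(yaw rel) -0.09 n 46 y -0.179..0.072
side stick hi x@y0 -0.0821 slope_deg(yaw rel) -0.02 n 51 y -0.179..0.072
```

Excess over sliding is about 10 N, held for over half a second, with the moment balanced. Now I'll draw straight back.

>>> move_arm(
  deltas=[0,-0.001,0,0,0,0,0,0,-0.002,0,0,0,0,0,0,-0.004,0,0,0,0,0,0,-0.008,0,0,0,0,0,0,-0.014,0,0,0,0,0,0,-0.022,0,0,0,0,0,0,-0.03,0,0,0,0,0,0,-0.04,0,0,0,0,0,0,-0.05,0,0,0,0,0,0,-0.06,0,0,0,0,0,0,-0.06,0,0,0,0,0],
)

```text
t: 15.52
tool_pos: [0.491, 0.0372, 0.0307]
orientation: [-2.367, -2.065, 0.001]
force: [-1.0, -0.5, -2.3]
opening: 0.0176
gripper_force: 50.0
```

```bash
python3 -c "
from h import *
st()"
```

```text
t 15.525 S [-0.1811  0.001 ] z 0.0307 yaw -7.81 Fx -0.94 Fy -0.66 Fz -2.32 T [-0.06  0.13  0.04] grip 0.01759903109803226
```

>>> move_arm(
  deltas=[0,0,0.0015,0,0,0,0,0,0,0.0025,0,0,0,0,0,0,0.0025,0,0,0,0,0,0,0.0025,0,0,0,0.45,0,0,0.0025,0,0,0,0.45,0,0,0.0025,0,0,0,0.45,0,0,0.0025,0,0,0,0.45,0,0,-0.04,0,0,0,0.45,0,0,-0.1,0,0,0,0.45,0,0,-0.16,0,0,0,0.45,0,-0.06,-0.2,0,0,0,0.45,0,-0.12,-0.2,0,0,0,0.45],
)

```text
t: 17.02
tool_pos: [0.3793, 0.0526, 0.2338]
orientation: [2.366, 2.062, 0.006]
force: [-0.5, 1.0, 0.5]
opening: 0.042
gripper_force: 0.0
```

Run:
```python
from h import *
st();look("6")
for c in ("top","side"):
    d=np.load(c+"6.npz");P=d["P"];im=d["im"];m=robot.camera_model(c);s=P[...,:2]-SO;S=cv2.cvtColor(im,cv2.COLOR_RGB2HSV)[...,1]
    X=s@EX;Y=s@EY
    mk=(X<-.006)&(X>-.13)&(abs(Y)<.2)&(abs(P[...,2]-.046)<.006)&(S<60)
    for r in rect(m,mk,.046): print(c,toS(r[0]),r[1],r[2]+7.75,r[3:])
    v,u=np.nonzero(mk);W=plane(m,np.stack([u,v],1),.046)[:,:2]-SO;x=W@EX;y=W@EY
    print("fronts",[round(float(np.median([x[abs(y-yy)<.002].min() for yy in np.arange(c0-.02,c0+.021,.004) if (abs(y-yy)<.002).any()])),4) for c0 in (-.12,-.041,.043,.12)])
im=np.load("top6.npz")["im"];cv2.imwrite("pics/top6c.png",cv2.resize(im[150:350,180:440,::-1],None,fx=3,fy=3,interpolation=cv2.INTER_CUBIC))
```

```text
t 17.025 S [-0.2938  0.0013] z 0.2338 yaw -7.85 Fx -0.65 Fy 0.96 Fz 0.5 T [-0.06  0.09 -0.02] grip 0.04200495604060497
top shelf front/rear lo x@y0 0.0022 slope_deg(yaw rel) -0.06 n 82 y -0.198..0.201
top shelf hi x@y0 0.1294 slope_deg(yaw rel) -0.00 n 69 y -0.198..0.201
top stick front/rear lo x@y0 -0.1984 slope_deg(yaw rel) -0.05 n 81 y -0.176..0.174
top stick hi x@y0 -0.1365 slope_deg(yaw rel) -0.08 n 74 y -0.176..0.174
side shelf front/rear lo x@y0 0.0008 slope_deg(yaw rel) -0.11 n 90 y -0.205..0.200
side shelf hi x@y0 0.1288 slope_deg(yaw rel) 0.04 n 79 y -0.205..0.200
side stick front/rear lo x@y0 -0.1999 slope_deg(yaw rel) -0.04 n 87 y -0.180..0.174
side stick hi x@y0 -0.1373 slope_deg(yaw rel) 0.11 n 86 y -0.180..0.174
top [-0.0445  0.0835] [135.8  76.9] 90.01 ((290, 236), np.int32(1336))
top [-0.0444 -0.0373] [77.3 66.2] 0.11000000000000032 ((335, 241), np.int32(685))
top [-0.0444 -0.1152] [77.8 66.2] -0.6899999999999995 ((364, 244), np.int32(683))
fronts [-0.0823, -0.0818, -0.0815, -0.0813]
side [-0.0455  0.078 ] [139.7  78.7] 90.95 ((323, 217), np.int32(1179))
side [-0.0452 -0.0425] [77.6 70.3] 0.5099999999999998 ((334, 253), np.int32(701))
side [-0.0451 -0.1196] [78.8 68.2] 0.5 ((342, 280), np.int32(775))
fronts [-0.0834, -0.083, -0.0831, -0.0828]
```

View pics/top6c.png

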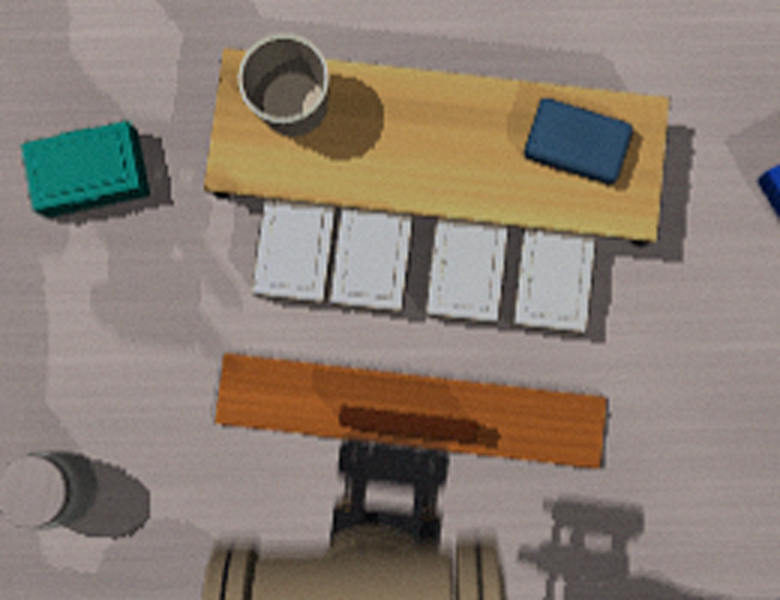

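The crop shows the four white boxes in line, fronts from (290,298) to (555,328), parallel to the shelf edge. The straightedge lies flat about 55 mm in front of them, and the jar, mug and soap dish are where they were. I'll hand it in.

```bash
python3 -c "
from h import *
print(robot.close_job())"
```

```text
the job is handed in; nothing more can be done
None
```

I handed the job in at about 17 s. All four boxes were pressed home against the stop with about 10 N over sliding force. Their fronts line up to within 1 mm and about 0.2° of square, and the straightedge lies flat and released about 55 mm in front of the row.

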